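Snap the knob onto the dabba lid and keep it pressed

ROBOT

A 6-joint arm with a two-finger parallel gripper is mounted at the origin on the work surface. World frame = base frame: x ahead of the robot, y to its left, z up, the work surface at z = 0. Lengths are in m, angles in rad, forces in N, time in s.
With the tool pointing down it reaches from about 0.25 to 0.725 m from the base axis. Payload 9.7 kg.
Tool frame: the origin (TCP) lies at the very end of the fingers, on their centre line; the grasp point (between the pads) lies env.grip_point_offset behind it (env.grip_point_offset is the distance from the TCP to the grasp point, in m); z points along the fingers, y is the line along which they close (so a half turn about z gives the same grasp; the last joint's range is limited). The gripper opens to 85 mm and grips with 20 to 120 N. Pads are 22 mm wide; open, the fingers measure 114 mm over their backs; the gripper's body (76 mm by 85 mm) begins 54 mm behind the grasp point. The pads swing forward as they close: fully open they stand 13 mm farther back than shut.
Start: joints at [-1.199, 0.087, 0.176, 1.66, 0, 1.571], TCP at [0.2, -0.512, 0.231] pointing down, gripper open.
Joint ranges: [-3.13, 3.13], [-0.85, 1.81], [-1.15, 1.24], [-2.2, 2.28], [-1.44, 1.52], [-3.14, 3.14]. Speed limits (rad/s): [2.22, 2.22, 2.57, 3.14, 3.14, 3.14].

INTERFACE

Orientations are given as a unit quaternion [w, x, y, z].
In Python, from bench import env, eyes, order, boxes_of gives the robot as it stands.
- The arm moves only by the tool move_arm, never from a script. Its argument "steps" is one flat list of numbers, 7 for each row, row after row: the turn, a rotation vector about the tool's x, y, z in units of 6 degrees (1.0 is 6 degrees), then the shift along the tool's x, y, z in mm, then the closure, from 0 (fully open) to 1 (shut). In form: [wx, wy, wz, tx, ty, tz, gripper, wx, wy, wz, tx, ty, tz, gripper, ...]. A call has 1 to 20 rows; each row is the pose to reach, as a shift and turn from the pose commanded when the call began, along the tool's axes at that moment; what a row does not reach only later rows make up. A row lasts 1/12 s, in which the tool goes at most 41.7 mm and 7.16 degrees, less where a joint would pass 70% of its speed; a pose out of reach is approached as far as the arm can. A call with a gripper value outside its range is refused whole. The fingers move at their own pace and stop on an object; the grip force is fixed at half the most. Time passes only in rows, so rows that repeat a pose let the fingers close. It gives the time, the measured TCP pose, the force, the opening and the grip force at its end, in the units of the state.
- env.get_state(): the state, without advancing time (a new reading comes with each control period).
- eyes.grab_frame(name): name is "scene" or "top" or "wrist"; returns a dict with "color" (400x640x3 uint8, red, green, blue), "fx", "fy", "cx", "cy" (pixels), "extrinsics" (4x4, takes a point from world to camera coordinates). Camera axes: x right, y down, z forward; pixel columns grow to the right and rows downward; lengths in m; the calibration is good to about 2 mm. A picture is of the moment at which its call begins. There is no depth.
- order.hand_in(): hands the job in; it is judged then, once.
Trained networks look in a picture, given as the dict that the camera call returned (one of the last four; its "shot" number tells which), for a name from the list of things; names that differ only in an ending like _2 or _b are one class to them, and where a whole thing is asked for, a point or a joint stands for the part that bears it (a point fixed in the world has none). Each returns a list of dicts, best first, with "conf" (0 to 1); they miss things now and then, are a little off and sometimes report something else, mostly with a low value. They report only what shows in the picture. A call takes as long as a camera call.
- boxes_of(picture, query): "bbox" ([centre column, centre row, width, height] in pixels, round what is visible of it).
The state is a dict: "clock": time; "joint_positions": joint angles; "dq": joint speeds; "tau": joint torques, N m; "tool_pos": TCP position; "orientation": TCP orientation; "wrist_force": force on the tool from outside, world axes, zero at the start; "wrist_torque": the same for the moment, N m; "width": finger opening in m; "grasp_force": force on a finger pad.
Only numpy, scipy, OpenCV 4.12 (cv2) and the standard library are available. Lean on these libraries where they do the work, as an engineer would, in place of code of your own. Each camera call takes 0.05 s, during which the arm holds its last target. There are 200 camera calls.

TASK

The red knob of the steel dabba's clear lid has come off: pick it up from the cork coaster, lower it upright onto the stud in the middle of the lid and pause for a moment where you feel it come to rest on the stud's sprung balls. Then press straight down until it clicks, and keep pressing past the click until the knob is fully home against the lid and the lid is clearly sunk, by a few millimetres, on its soft seal, never ramming it; finish while still holding the knob and pressing it down like that. Leave everything else on the shelf and the bin as they are.

Things in the scene. Friction and masses are not known exactly. Their poses are not given: they have to be found in the camera images.
- knob: loose red round knob with a white dot on top, 36 mm diameter, 36 mm tall, about 35 g, standing upright on the coaster, bore down. Origin: centre of its underside, z up. Bore: 20 mm wide in the 6 mm lip at the bottom, 26 mm above it, 24 mm deep. Any yaw will do. Grip it across its diameter, fingertips at least 6 mm above its underside, to clear the lid.
- coaster: fixed square cork coaster 90 x 90 x 6 mm lying on the shelf (shelf top at 50 mm above the work surface). Origin: centre of its underside.
- dabba: fixed round stainless tin, 120 mm diameter (base ring 132 mm), 70 mm tall, standing on the shelf. Origin: centre of its underside. The clear lid, 115 mm across, stands in its mouth, its upper face 80 mm above this origin when not pressed.
- stud (a point): point on the upper face of the clear lid, at the foot of the stud on its axis, z up; sinks with the lid. The knob's underside first comes to rest on the stud's balls 13 mm above it. Pushing it over them takes about 10 to 13 N (lid sunk 4 to 5 mm), then it clicks and the force drops to nothing or a light pull; push on until the knob lies on the lid (its origin here).
- stud_tip (a point): top of the steel stud, on its axis, 21 mm above the lid. The stud is 17 mm thick, tapering to 10 mm over its top 5 mm; four small brass balls on springs stand 3.8 mm out of it all round, centred 9.4 mm above the lid.
- lid (a joint): how far the clear lid is sunk on its soft springy seal: 0 unpressed, 0.008 m at the stop. It starts to sink at about 2 to 3 N of downward push on the lid and then sinks 1 mm for each further 2 N; it springs back when released.
- salt_pig: white ceramic salt pig, 90 mm diameter, 100 mm tall, loose, upright; origin: centre of its underside. Leave alone.
- jar: amber glass jar with green cap, 64 mm diameter, 95 mm tall, loose, upright; origin: centre of its underside. Leave alone.
- scoop: blue scoop lying along x, about 180 mm long, 50 mm wide, 28 mm tall, loose; origin underneath its middle. Leave alone.
- tong: steel tong lying along x, about 235 mm long, 60 mm wide, 16 mm tall, loose; origin underneath its middle. Leave alone.
- katori: small steel bowl, 56 mm diameter, 32 mm tall, loose, at the back of the shelf; origin: centre of its underside. Leave alone.
- bin_front (a joint): the grey tilt-out front of the white bin at the shelf's +y end: 0 shut, 0.6 rad fully out. Leave alone.

How it is judged:
On the way, in this order (a step that is already met when the one before it is completed fails the run):
1. the knob is lifted clear of the coaster (z of knob in the frame of coaster above 0.025 m and contact force between the fingers and knob above 1 N), for 0.1 s.
2. the knob rests on the stud's balls, centred, not yet snapped on (horizontal distance between knob and stud below 0.004 m and z of knob in the frame of stud between 0.0095 and 0.0155 m and contact force between knob and dabba above 0.2 N), for 0.2 s.
3. the knob is pressed past the click, fully home on the lid (horizontal distance between knob and stud below 0.003 m and z of knob in the frame of stud below 0.002 m and angle between knob's own z axis and vertical below 0.1 rad), for 0.2 s.
At the end, for the whole second after the job is handed in: the knob is snapped on: upright (within 0.1 rad), within 3 mm of the stud's axis, its underside within 2 mm of the lid, and the fingers still hold it and press it so that the lid stays sunk by more than 2 mm on its seal (all of step 3 and value of joint lid above 0.002 m and contact force between the fingers and knob above 2 N and linear speed of knob below 0.02 m/s); the arm keeps its last pose, push and grip.
It fails at once if the knob is rammed: more than 45 N on the lid (contact force between knob and dabba above 45 N).
It fails at once if something else on the shelf is moved by more than 20 mm (distance of any of salt_pig, jar, scoop, tong, katori from where it was at the start of the episode above 0.02 m).
It fails at once if the bin is pulled wide open (value of joint bin_front above 0.4 rad).
It also fails if it takes over 42 s, if anything falls off the work surface, if the arm or the gripper's body presses on something with over 40 N, if the wrist force passes 120 N, or if a joint passes its speed limit or range.

## Working session

There is one attempt and no reset: what is moved stays moved. The work goes in short steps, Python scripts to look and compute and a tool call to move; the robot and the scene stay as the last step left them, time stands still between calls to the robot, and variables do not carry over. Pictures are saved under pics/ and viewed, at most 10 in all, crops included, and the job is handed in when it is done.

Besides the shell and the picture viewer there is one more tool, called after ">>>" as name(argument=value, ...) on one line, values as JSON. move_arm: Moves the arm, as the interface text tells. Its arguments: {"type":"object","properties":{"steps":{"type":"array","items":{"type":"number"}}},"required":["steps"]}

```bash
mkdir -p pics; cat > h.py <<'E'
import numpy as np,cv2
from bench import env,eyes,order,boxes_of
def ray(p,u,v):
    E=np.array(p["extrinsics"]);R=E[:3,:3];t=E[:3,3]
    d=R.T@np.array([(u-p["cx"])/p["fx"],(v-p["cy"])/p["fy"],1]);return -R.T@t,d/np.linalg.norm(d)
def atz(p,u,v,z):
    o,d=ray(p,u,v);return o+d*(z-o[2])/d[2]
def proj(p,X):
    E=np.array(p["extrinsics"]);c=E[:3,:3]@np.array(X)+E[:3,3]
    return np.array([p["fx"]*c[0]/c[2]+p["cx"],p["fy"]*c[1]/c[2]+p["cy"]])
def save(p,n,crop=None,s=1):
    im=p["color"][:,:,::-1]
    if crop: im=im[crop[1]:crop[3],crop[0]:crop[2]]
    cv2.imwrite("pics/"+n,cv2.resize(im,None,fx=s,fy=s,interpolation=cv2.INTER_CUBIC))
E
python3 - <<'E'
from h import *
print(env.grip_point_offset,env.get_state())
ims=[]
for n in("scene","top"):
    p=eyes.grab_frame(n);save(p,n+".png");print(n,ray(p,p["cx"],p["cy"]),p["fx"])
    for q in("knob","coaster","dabba","stud","salt_pig","jar","scoop","tong","katori","bin_front"):
        b=boxes_of(p,q)
        print(q,[(round(x["conf"],2),np.round(x["bbox"],1).tolist(),np.round(atz(p,*x["bbox"][:2],.09),3).tolist()) for x in b[:2]])
E
```

```text
0.0187 {'clock': 0.0, 'joint_positions': array([-1.19899623e+00,  8.74549672e-02,  1.75109979e-01,  1.65979926e+00,
        1.64268217e-05,  1.57077927e+00]), 'dq': array([-0.0011014 , -0.00023908,  0.00047773, -0.00118622,  0.00038997,
        0.00102108]), 'tau': array([-8.73264271e-04, -5.20391071e+01,  4.64803970e+01,  1.61164283e-02,
       -1.05378886e-04,  2.28582870e-06]), 'tool_pos': array([ 0.19972921, -0.51219799,  0.23057348]), 'orientation': array([-6.63869132e-04,  9.82768493e-01,  1.84839482e-01, -1.16491652e-04]), 'wrist_force': array([-0.26446395, -0.15844169, -0.24107362]), 'wrist_torque': array([ 0.04012816,  0.01350403, -0.00537961]), 'grasp_force': 0.0, 'width': 0.0853602623310201}
scene (array([1.23911347, 1.0973333 , 0.84497241]), array([-0.44648243, -0.73517   , -0.51007696])) 471.99470445086905
knob [(0.44, [340.7, 225.9, 17.2, 20.5], [0.586, 0.155, 0.09])]
coaster [(0.91, [340.0, 233.2, 37.2, 20.6], [0.608, 0.186, 0.09])]
dabba [(0.75, [284.6, 180.3, 37.6, 35.4], [0.599, -0.173, 0.09])]
stud [(0.83, [282.0, 168.6, 36.2, 14.4], [0.566, -0.256, 0.09]), (0.53, 
[... 578 characters left out ...]
01127524, -0.99706678])) 364.55582645109683
knob [(0.64, [312.1, 213.1, 10.5, 11.1], [0.572, 0.129, 0.09])]
coaster [(0.59, [310.4, 209.1, 32.7, 31.3], [0.586, 0.135, 0.09])]
dabba [(0.96, [407.6, 211.1, 40.2, 37.3], [0.585, -0.195, 0.09])]
stud [(0.6, [412.4, 208.2, 36.8, 36.9], [0.595, -0.211, 0.09])]
salt_pig [(0.9, [457.8, 203.2, 30.0, 27.7], [0.615, -0.366, 0.09])]
jar [(0.7, [240.4, 206.4, 24.1, 17.1], [0.59, 0.371, 0.09])]
scoop [(0.6, [483.8, 207.8, 19.2, 54.7], [0.601, -0.455, 0.09])]
tong [(0.55, [214.6, 197.9, 14.8, 63.1], [0.617, 0.459, 0.09])]
katori []
bin_front [(0.85, [155.2, 237.2, 60.8, 13.8], [0.482, 0.651, 0.09]), (0.18, [411.7, 211.5, 36.8, 36.0], [0.584, -0.209, 0.09])]
```

View pics/scene.png

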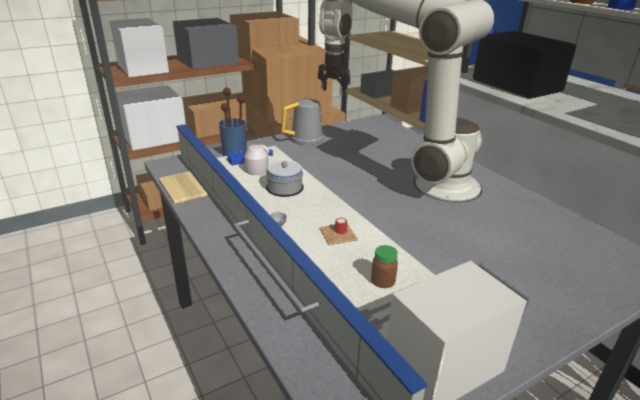

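View pics/top.png

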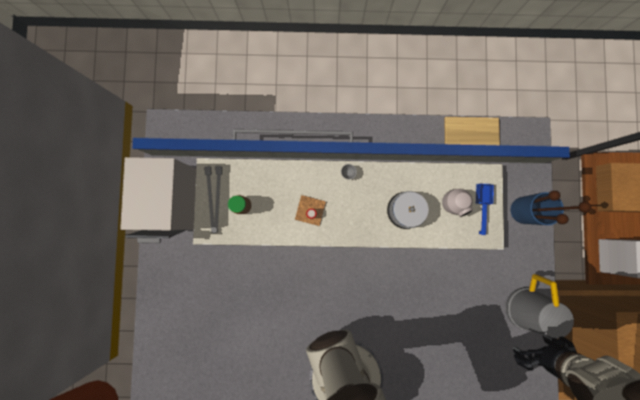

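```bash
python3 - <<'E'
from h import *
# red blob centroids & two-view triangulation of knob centre
R=[]
for n in("scene","top"):
    p=eyes.grab_frame(n);c=p["color"].astype(int)
    m=((c[...,0]>110)&(c[...,1]<70)&(c[...,2]<70)).astype(np.uint8)
    k,l,s,ce=cv2.connectedComponentsWithStats(m)
    i=1+np.argmax(s[1:,4]);print(n,[(s[j].tolist(),ce[j].round(1).tolist()) for j in range(1,k) if s[j,4]>8])
    x,y,w,h,_=s[i];R.append(ray(p,x+(w-1)/2,y+(h-1)/2))
    if n=="top":
        for z in (.074,.092):print(z,atz(p,x+(w-1)/2,y+(h-1)/2,z))
        save(p,"topcrop.png",(370,170,490,250),6)
A=sum(np.eye(3)-np.outer(d,d) for o,d in R);b=sum((np.eye(3)-np.outer(d,d))@o for o,d in R)
print(np.linalg.solve(A,b))
E
```

```text
scene [([336, 223, 10, 10, 81], [340.7, 227.8])]
top [([596, 153, 17, 13, 122], [603.6, 158.9]), ([614, 153, 23, 9, 154], [624.9, 156.9]), ([585, 155, 5, 12, 38], [586.9, 161.1]), ([586, 175, 5, 20, 72], [587.5, 184.6]), ([314, 209, 3, 9, 13], [315.2, 213.0]), ([607, 212, 33, 26, 595], [624.9, 225.0]), ([587, 214, 7, 49, 158], [589.4, 238.4]), ([599, 223, 5, 11, 32], [601.6, 229.7])]
0.074 [ 0.55327164 -0.94382266  0.074     ]
0.092 [ 0.55299434 -0.92882247  0.092     ]
[ 0.42143146 -0.54868624 -0.02282745]
```

The scene view shows the red knob on the coaster at (341,226) and the dabba at (285,178). The top view shows them at (312,213) and (411,209). The salt pig, scoop, jar and tongs stand well clear of both. Next I go over the dabba for a wrist-camera look.

>>> move_arm(steps=[0,0,0,0,0,-100,0,0,0,0,0,0,-100,0,0,0,-11.46,440,-145,-100,0,0,0,-11.46,440,-145,-100,0,0,0,-11.46,440,-145,-100,0,0,0,-11.46,440,-145,-100,0,0,0,-11.46,440,-145,-100,0,0,0,-11.46,440,-145,-100,0,0,0,-11.46,440,-145,-100,0,0,0,-11.46,440,-145,-100,0,0,0,-11.46,440,-145,-100,0,0,0,-11.46,440,-145,-100,0,0,0,-11.46,440,-145,-100,0,0,0,-11.46,440,-145,-100,0,0,0,-11.46,440,-145,-100,0,0,0,-11.46,440,-145,-100,0,0,0,-11.46,440,-145,-100,0,0,0,-11.46,440,-145,-100,0])

```text
clock: 2.7
tool_pos: [0.5561, -0.2186, 0.3318]
orientation: [0.0, 0.707, 0.707, 0.0]
wrist_force: [0.3, 0.0, 0.1]
width: 0.0855
grasp_force: 0.0
```

```bash
python3 - <<'E'
from h import *
s=env.get_state();print(s["clock"],s["tool_pos"],s["orientation"],s["wrist_force"])
p=eyes.grab_frame("wrist");save(p,"w1.png");print(ray(p,320,200))
for q in("stud","stud_tip","dabba","knob","coaster"):
    print(q,[(round(x["conf"],2),np.round(x["bbox"],1).tolist(),np.round(atz(p,*x["bbox"][:2],.13),3).tolist()) for x in boxes_of(p,q)[:2]])
E
```

```text
2.7 [ 0.55609021 -0.21857033  0.33180902] [3.14145176e-04 7.07353894e-01 7.06859511e-01 3.46321473e-05] [0.26175678 0.04521054 0.12257781]
(array([ 0.5559141 , -0.14171798,  0.47386053]), array([ 0.00961041, -0.30072412, -0.95366275]))
stud [(0.71, [348.2, 154.1, 98.3, 99.5], [0.592, -0.194, 0.13])]
stud_tip [(0.96, [346.9, 152.3, 97.3, 98.2], [0.59, -0.192, 0.13])]
dabba [(0.96, [345.8, 150.9, 103.7, 107.3], [0.589, -0.191, 0.13]), (0.52, [346.4, 316.9, 113.7, 35.1], [0.596, -0.42, 0.13])]
knob [(0.27, [346.4, 153.3, 104.9, 95.4], [0.59, -0.193, 0.13])]
coaster []
```

View pics/w1.png

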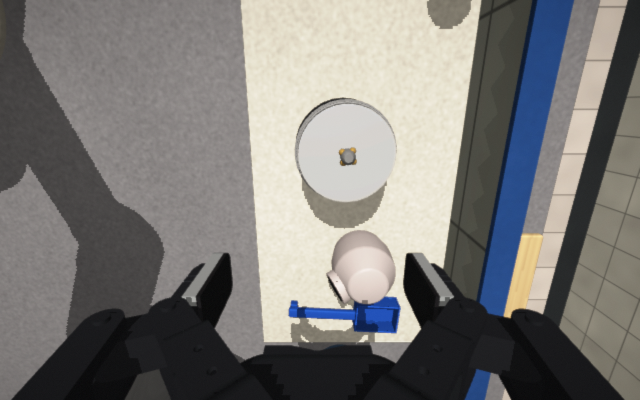

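The wrist view shows the lid disc centred near (347,152) and the stud with its brass balls at (348,156). I go lower, over it, for a finer look.

>>> move_arm(steps=[0,0,0,26,35,82,0,0,0,0,26,35,82,0,0,0,0,26,35,82,0,0,0,0,26,35,82,0])

```text
clock: 3.33
tool_pos: [0.5914, -0.1904, 0.2458]
orientation: [-0.003, 0.706, 0.708, -0.001]
wrist_force: [0.6, 1.1, 0.1]
width: 0.0854
grasp_force: 0.0
```

```bash
python3 - <<'E'
from h import *
s=env.get_state();print(s["clock"],s["tool_pos"],s["orientation"],s["wrist_force"])
p=eyes.grab_frame("wrist");save(p,"w2.png");
for q in("stud","stud_tip","dabba"):
    print(q,[(round(x["conf"],2),np.round(x["bbox"],1).tolist(),np.round(atz(p,*x["bbox"][:2],.13),3).tolist()) for x in boxes_of(p,q)[:2]])
u=proj(p,[.591,-.193,.151]).astype(int);print(u)
c=(u[0]-40,u[1]-40,u[0]+40,u[1]+40);print(c);save(p,"w2c.png",c,7)
g=p["color"].max(2)
m=((g>150)&(p["color"].max(2).astype(int)-p["color"].min(2)<25)).astype(np.uint8)
cs,_=cv2.findContours(m,cv2.RETR_EXTERNAL,cv2.CHAIN_APPROX_NONE)
for k in cs:
    if cv2.pointPolygonTest(k,(float(u[0]+25),float(u[1]+25)),False)>0:
        e=cv2.fitEllipse(cv2.convexHull(k));print(e,atz(p,*e[0],.13))
E
```

```text
3.3333 [ 0.59143085 -0.19043199  0.24578525] [-0.00264163  0.7062625   0.70794385 -0.00134254] [0.58065107 1.10553833 0.07241017]
stud [(0.94, [315.0, 198.5, 125.0, 118.7], [0.589, -0.193, 0.13]), (0.58, [339.8, 316.9, 84.4, 77.3], [0.614, -0.322, 0.13])]
stud_tip [(0.81, [317.8, 197.2, 127.8, 116.5], [0.591, -0.192, 0.13])]
dabba [(0.57, [317.8, 190.8, 126.2, 135.4], [0.591, -0.186, 0.13])]
[317 205]
(np.int64(277), np.int64(165), np.int64(357), np.int64(245))
((316.259521484375, 195.36859130859375), (120.7196044921875, 133.2364959716797), 89.34456634521484) [ 0.58974189 -0.19021599  0.13      ]
```

View pics/w2c.png

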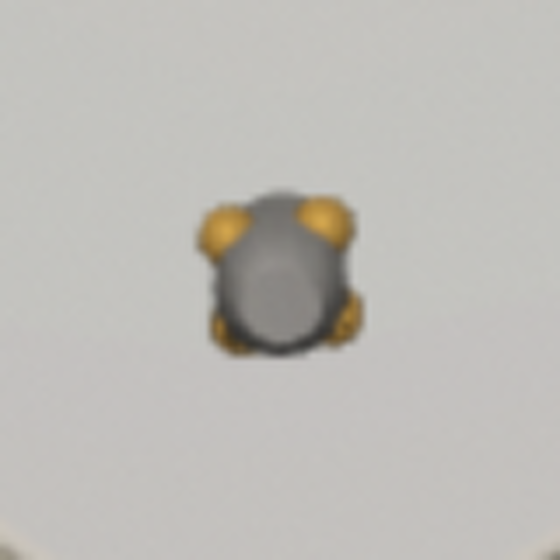

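The crop shows the stud's flat tip at crop (282,302), which is image (317,208), with the balls symmetric about crop (283,275). I compute the axis from both and recheck with a settled frame.

```bash
python3 - <<'E'
from h import *
s=env.get_state();print(s["tool_pos"],s["orientation"])
p=eyes.grab_frame("wrist");save(p,"w3.png")
a=cv2.imread("pics/w2.png",0)[175:235,287:347];b=cv2.imread("pics/w3.png",0)
r=cv2.matchTemplate(b,a,cv2.TM_CCOEFF_NORMED);i=cv2.minMaxLoc(r);d=np.array(i[3])-[287,175];print(i[1],d)
print(atz(p,316.8+d[0],207.7+d[1],.151),atz(p,317+d[0],204+d[1],.1394))
# whole silhouette of stud cylinder: horizontal centre
c=p["color"].astype(int);sub=c[175:235,287:347]
m=(sub.max(2)<155)|(sub[...,0]-sub[...,2]>30);k,l,st,ce=cv2.connectedComponentsWithStats(m.astype(np.uint8));print(st[1:],ce[1:]+[287,175])
E
```

```text
[ 0.59208095 -0.19210648  0.25189631] [1.44063379e-03 7.06901004e-01 7.07310740e-01 6.41599630e-04]
0.9825104475021362 [-2 -4]
[ 0.59014358 -0.19528558  0.151     ] [ 0.59026778 -0.19560377  0.1394    ]
[[ 17  14  23  23 438]] [[314.98858447 199.65296804]]
```

>>> move_arm(steps=[0,0,0,321,-20,55,0,0,0,0,321,-20,55,0,0,0,0,321,-20,55,0,0,0,0,321,-20,55,0,0,0,0,321,-20,55,0,0,0,0,321,-20,55,0,0,0,0,321,-20,55,0,0,0,0,321,-20,55,0,0,0,0,321,-20,55,0,0,0,0,321,-20,55,0,0,0,0,321,-20,55,0,0,0,0,321,-20,55,0,0,0,0,321,-20,55,0])

```text
clock: 4.67
tool_pos: [0.5721, 0.1282, 0.1951]
orientation: [0.0, 0.707, 0.707, 0.0]
wrist_force: [-0.1, 0.2, 0.4]
width: 0.0856
grasp_force: 0.0
```

```bash
python3 - <<'E'
from h import *
s=env.get_state();print(s["clock"],s["tool_pos"],s["orientation"],s["wrist_force"])
p=eyes.grab_frame("wrist");save(p,"k1.png",(220,100,420,300),3)
for q in("knob","coaster"):
    print(q,[(round(x["conf"],2),np.round(x["bbox"],1).tolist(),np.round(atz(p,*x["bbox"][:2],.074),3).tolist()) for x in boxes_of(p,q)[:2]])
c=p["color"].astype(int)
red=((c[...,0]>90)&(c[...,1]<75)&(c[...,2]<75)).astype(np.uint8)
k,l,st,ce=cv2.connectedComponentsWithStats(red)
print([(st[i].tolist(),ce[i].round(1)) for i in range(1,k) if st[i,4]>30])
i=1+np.argmax(st[1:,4]);x,y,w,h,_=st[i]
sub=c[y:y+h,x:x+w];m=((sub[...,1]>130)&(sub[...,2]>130)).astype(np.uint8)
k,l,s2,c2=cv2.connectedComponentsWithStats(m)
for j in range(1,k):
    if s2[j,4]>8: u=c2[j]+[x,y];print("dot",s2[j],u,atz(p,*u,.092))
E
```

```text
4.6667 [0.57213441 0.12824807 0.19507813] [3.52353210e-04 7.07372874e-01 7.06840363e-01 4.40689869e-04] [-0.08547836  0.1980996   0.37488354]
knob [(0.64, [318.9, 192.0, 40.6, 49.4], [0.574, 0.13, 0.074])]
coaster [(0.71, [330.0, 178.5, 112.8, 109.4], [0.584, 0.143, 0.074])]
[([297, 167, 41, 53, 966], array([316.6, 189.2]))]
dot [  7  15  27  26 560] [316.82678571 194.48035714] [0.57176913 0.13283966 0.092     ]
```

View pics/k1.png

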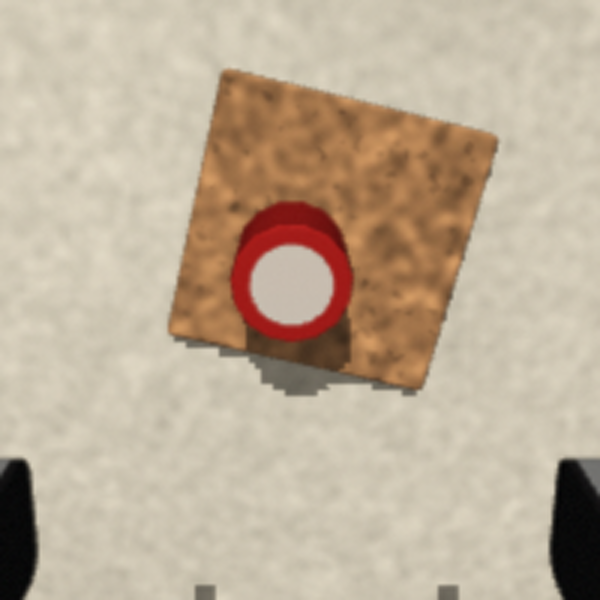

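The crop shows the knob upright with its dot at crop (291,284), image (317,194.5), which puts it at (0.572, 0.1325). It sits near the coaster's edge and the fingers are well clear. I descend and grip.

>>> move_arm(steps=[0,0,0,4,0,100,0,0,0,0,4,0,100,0,0,0,0,4,0,100,0,0,0,0,4,0,132,0,0,0,0,4,0,132,0,0,0,0,4,0,132,0,0,0,0,4,0,132,0.4,0,0,0,4,0,132,0.4,0,0,0,4,0,132,1,0,0,0,4,0,132,1,0,0,0,4,0,132,1,0,0,0,4,0,132,1,0,0,0,4,0,132,1,0,0,0,4,0,132,1,0,0,0,4,0,132,1,0,0,0,4,0,132,1])

```text
clock: 6.15
tool_pos: [0.5726, 0.1337, 0.064]
orientation: [0.001, 0.707, 0.707, 0.001]
wrist_force: [-0.9, -0.4, 5.7]
width: 0.0345
grasp_force: 59.9
```

```bash
python3 - <<'E'
from h import *
s=env.get_state();print(s)
p=eyes.grab_frame("wrist");save(p,"g1.png",(120,100,520,400),2)
E
```

```text
{'clock': 6.15, 'joint_positions': array([ 2.29424939e-01,  1.74638373e-01, -5.00107524e-02,  1.34345098e+00,
       -7.75792917e-05,  1.79917937e+00]), 'dq': array([ 0.00075292,  0.00061655, -0.0004986 , -0.00223943, -0.00067592,
       -0.00044037]), 'tau': array([ 1.71108185e-01, -5.41434503e+01,  4.36586452e+01, -2.09390977e-01,
        7.09807221e-02, -1.21753945e-02]), 'tool_pos': array([0.57255527, 0.13369005, 0.06403437]), 'orientation': array([0.00074503, 0.70673772, 0.70747437, 0.00112421]), 'wrist_force': array([-0.86149992, -0.44315044,  5.71136518]), 'wrist_torque': array([-0.10143981,  0.13975549,  0.00265862]), 'grasp_force': 59.88765640184283, 'width': 0.03449743376929249}
```

View pics/g1.png

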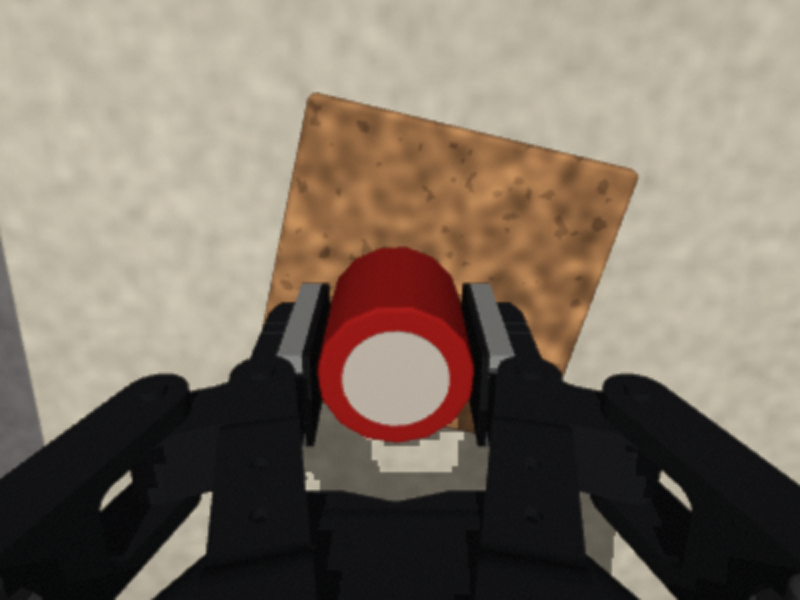

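Gripped: the knob sits centred between the pads. I lift and carry it over the stud.

>>> move_arm(steps=[0,0,0,0,0,-30,1,0,0,0,0,0,-70,1,0,0,0,0,0,-110,1,0,0,0,0,0,-140,1,0,0,0,0,0,-140,1,0,0,0,-35,2,-140,1,0,0,0,-75,5,-140,1,0,0,0,-115,7,-140,1,0,0,0,-155,9,-140,1,0,0,0,-195,11,-140,1,0,0,0,-235,13,-140,1,0,0,0,-275,16,-140,1,0,0,0,-310,17,-140,1,0,0,0,-328,18,-140,1,0,0,0,-328,18,-140,1,0,0,0,-328,18,-140,1,0,0,0,-328,18,-140,1])

```text
clock: 7.62
tool_pos: [0.5901, -0.1939, 0.2025]
orientation: [-0.0, 0.707, 0.708, 0.0]
wrist_force: [0.1, -0.7, -0.4]
width: 0.0345
grasp_force: 60.0
```

```bash
cat > k.py <<'E'
from h import *
s=env.get_state();t=s["tool_pos"];print(s["clock"],t,s["orientation"],s["wrist_force"],s["grasp_force"],s["width"])
p=eyes.grab_frame("wrist");c=p["color"].astype(int)
u0=proj(p,t+[0,0,.029]).astype(int);x0,y0=u0-[45,45]
sub=c[y0:y0+90,x0:x0+90];m=((sub[...,1]>110)&(sub[...,2]>110)).astype(np.uint8)
k,l,s2,c2=cv2.connectedComponentsWithStats(m)
for j in range(1,k):
    if 500<s2[j,4]<4000:
        u=c2[j]+[x0,y0];X=atz(p,*u,t[2]+.0285);print("dot",s2[j],u,X,X-t,X[:2]-[.590,-.1955])
E
python3 k.py
```

```text
7.6167 [ 0.59005639 -0.1938556   0.2024966 ] [-3.67114878e-05  7.06666510e-01  7.07546762e-01  1.47778916e-04] [ 0.08326355 -0.69859267 -0.39106569] 59.974219501018524 0.03451808918974599
dot [  19   22   54   47 1992] [317.53815261 288.76506024] [ 0.59004136 -0.19406996  0.2309966 ] [-1.50334596e-05 -2.14358429e-04  2.85000000e-02] [4.13557043e-05 1.43004103e-03]
```

>>> move_arm(steps=[0,0,0,-1,0,15,1,0,0,0,-1,0,30,1,0,0,0,-1,0,40,1,0,0,0,-1,0,45,1,0,0,0,-1,0,47,1,0,0,0,-1,0,48,1,0,0,0,-1,0,48,1,0,0,0,-1,0,48,1,0,0,0,-1,0,48,1])

```text
clock: 8.42
tool_pos: [0.5903, -0.1955, 0.155]
orientation: [0.0, 0.707, 0.707, 0.0]
wrist_force: [0.3, -0.1, 0.1]
width: 0.0346
grasp_force: 60.0
```

```bash
python3 k.py
```

```text
8.4167 [ 0.59030147 -0.19552551  0.15497954] [4.41951513e-04 7.06730897e-01 7.07482294e-01 2.17362867e-04] [ 0.25556903 -0.0618722   0.06931465] 59.97384387999773 0.0346298455540019
dot [  19   23   54   46 1966] [317.44354018 288.69430315] [ 0.59021848 -0.19571337  0.18347954] [-8.29935384e-05 -1.87866260e-04  2.85000000e-02] [ 0.00021848 -0.00021337]
```

>>> move_arm(steps=[0,0,0,0,0,1,1,0,0,0,0,0,2,1,0,0,0,0,0,2.5,1,0,0,0,0,0,2.5,1,0,0,0,0,0,2.5,1])

```text
clock: 8.88
tool_pos: [0.59, -0.1955, 0.1517]
orientation: [-0.0, 0.707, 0.707, -0.0]
wrist_force: [0.5, -0.3, 0.0]
width: 0.0345
grasp_force: 60.0
```

>>> move_arm(steps=[0,0,0,0,0,0.5,1,0,0,0,0,0,1,1,0,0,0,0,0,1,1,0,0,0,0,0,1,1])

```text
clock: 9.22
tool_pos: [0.5901, -0.1954, 0.1509]
orientation: [0.0, 0.707, 0.708, 0.0]
wrist_force: [-0.1, -0.0, 1.0]
width: 0.0347
grasp_force: 60.1
```

>>> move_arm(steps=[0,0,0,0,0,0.5,1,0,0,0,0,0,0.5,1,0,0,0,0,0,0.5,1,0,0,0,0,0,0.5,1])

```text
clock: 9.55
tool_pos: [0.5901, -0.1954, 0.1505]
orientation: [0.0, 0.707, 0.708, 0.0]
wrist_force: [0.6, 0.2, 1.9]
width: 0.0346
grasp_force: 60.2
```

>>> move_arm(steps=[0,0,0,0,0,0.5,1,0,0,0,0,0,0.5,1,0,0,0,0,0,0.5,1,0,0,0,0,0,0.5,1,0,0,0,0,0,0.5,1])

```text
clock: 9.97
tool_pos: [0.5901, -0.1954, 0.1499]
orientation: [0.0, 0.707, 0.708, 0.0]
wrist_force: [0.6, 0.2, 3.5]
width: 0.0344
grasp_force: 60.3
```

Contact at about 0.151 as expected and held with about 1–3.5 N. Now I press on.

>>> move_arm(steps=[0,0,0,0,0,0.7,1,0,0,0,0,0,1.4,1,0,0,0,0,0,2.1,1,0,0,0,0,0,2.8,1,0,0,0,0,0,3.5,1,0,0,0,0,0,3.5,1,0,0,0,0,0,3.5,1])

```text
clock: 10.55
tool_pos: [0.5903, -0.1953, 0.1469]
orientation: [0.0, 0.707, 0.708, 0.0]
wrist_force: [1.1, 1.6, 8.3]
width: 0.0344
grasp_force: 60.7
```

>>> move_arm(steps=[0,0,0,0,0,0.7,1,0,0,0,0,0,1.4,1,0,0,0,0,0,2.1,1,0,0,0,0,0,2.8,1,0,0,0,0,0,3.5,1,0,0,0,0,0,3.5,1,0,0,0,0,0,3.5,1])

```text
clock: 11.13
tool_pos: [0.5904, -0.1953, 0.1442]
orientation: [0.001, 0.707, 0.708, 0.001]
wrist_force: [-1.4, 1.7, 11.5]
width: 0.0346
grasp_force: 61.1
```

>>> move_arm(steps=[0,0,0,0,0,0.7,1,0,0,0,0,0,1.4,1,0,0,0,0,0,2.1,1,0,0,0,0,0,2.8,1,0,0,0,0,0,2.8,1,0,0,0,0,0,2.8,1])

```text
clock: 11.63
tool_pos: [0.5895, -0.1953, 0.1386]
orientation: [-0.001, 0.707, 0.707, -0.001]
wrist_force: [1.3, 0.4, -4.9]
width: 0.0347
grasp_force: 60.2
```

It clicked: the force dropped to a light pull. I press on until fully home and the lid has sunk a few millimetres.

>>> move_arm(steps=[0,0,0,0,0,0.7,1,0,0,0,0,0,1.4,1,0,0,0,0,0,2.1,1,0,0,0,0,0,2.8,1,0,0,0,0,0,3.5,1,0,0,0,0,0,3.5,1,0,0,0,0,0,3.5,1])

```text
clock: 12.22
tool_pos: [0.5899, -0.1955, 0.1369]
orientation: [0.0, 0.707, 0.707, -0.0]
wrist_force: [-3.8, 0.8, 6.0]
width: 0.0344
grasp_force: 61.1
```

>>> move_arm(steps=[0,0,0,0,0,0.7,1,0,0,0,0,0,1.4,1,0,0,0,0,0,2,1,0,0,0,0,0,2,1,0,0,0,0,0,2,1])

```text
clock: 12.63
tool_pos: [0.59, -0.1955, 0.1352]
orientation: [0.0, 0.707, 0.707, 0.0]
wrist_force: [-5.0, 1.6, 8.0]
width: 0.0349
grasp_force: 61.5
```

>>> move_arm(steps=[0,0,0,0,0,0.7,1,0,0,0,0,0,1.4,1,0,0,0,0,0,2.1,1,0,0,0,0,0,2.1,1,0,0,0,0,0,2.1,1,0,0,0,0,0,2.1,1,0,0,0,0,0,2.1,1])

```text
clock: 13.22
tool_pos: [0.59, -0.1955, 0.1337]
orientation: [0.001, 0.707, 0.707, 0.0]
wrist_force: [-6.2, 1.9, 11.4]
width: 0.0347
grasp_force: 61.7
```

```bash
python3 k.py; python3 - <<'E'
from h import *
p=eyes.grab_frame("wrist");save(p,"f1.png",(160,120,480,360),2.5)
E
```

```text
13.2167 [ 0.59000766 -0.19553861  0.13365205] [5.46937921e-04 7.06755500e-01 7.07457656e-01 1.69118581e-04] [-6.24168795  1.89490849 11.42663094] 61.705486960709095 0.0347086475513231
dot [  19   23   54   47 1968] [317.33231707 288.78810976] [ 0.58986793 -0.19577913  0.16215205] [-0.00013972 -0.00024052  0.0285    ] [-0.00013207 -0.00027913]
dot [   3   58   86   32 1321] [317.85087055 321.44133232] [ 0.59012338 -0.21320921  0.16215205] [ 0.00011572 -0.0176706   0.0285    ] [ 0.00012338 -0.01770921]
```

View pics/f1.png

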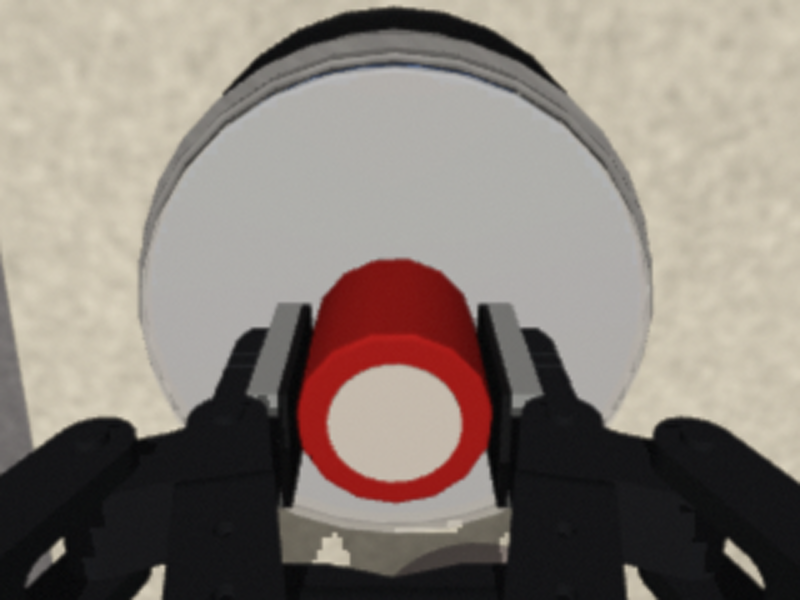

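The knob stands upright and centred on the lid, dot at crop (395,423), with no slip in the fingers. The 17.1 mm of travel matches 13 mm to home plus about 4 mm of lid sink, and 11.4 N fits that sink.

```bash
python3 -c "
from bench import order
print(order.hand_in())"
```

```text
the job is handed in; nothing more can be done
None
```

The job is handed in: the knob clicked onto the stud and looks fully home, and the arm is still holding it and pressing at about 11 N with the lid sunk about 4 mm; the hand-in call returned no verdict.

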